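Cramp a stretcher frame and hold the pressure

TASK

A small wooden stretcher frame lies in the frame cramp, glued and ready to be pressed. Slide the tail stop up until the frame is snug between it and the pressure shoe, push the stop's cam lever right over to lock it, then pull the ratchet lever towards the work by exactly five clicks, never a sixth. The lever springs back if it is let go, so finish while still holding it there at the fifth click, and leave the other things on the bench where they are.

Things in the scene. Friction and masses are not known exactly. Their poses are not given: they have to be found in the camera images.
- cramp: Frame cramp fixed to the bench: plywood board 240 x 550 x 12 mm, long in its y. Origin: centre of the underside, z up. A steel bar 50 mm wide runs along x = 0, wooden runners along x = +-83 mm, tops 22 mm above the bench. Ratchet head at the +y end (shaft axis x = 0, y = 210 mm) with a flat 28-tooth wheel on top; a sprung roller on its +x side clicks over each tooth without locking. Tail stop at the -y end.
- lever: Ratchet lever: flat steel bar 20 mm wide on top of the wheel, top 77.5 mm above the bench. Origin on the shaft axis (cramp x = 0, y = 210 mm), 69.5 mm above the bench; x axis along the bar to its handle, z up. At rest the bar points half way between the cramp's -x and +y. Pull it anticlockwise seen from above (handle towards cramp -y, to the work); this drives the shoe 8 mm per radian.
- lever_grip (a point): Middle of the lever's upright, freely turning wooden handle, on the handle's axis, 120 mm from the shaft axis and 109.5 mm above the bench. The handle is 25 mm in diameter and stands from 79.5 to 137.5 mm above the bench. It moves on a level circle about the shaft axis.
- ratchet (a joint): Lever angle, rad: 0 at rest on its back stop (where it starts), growing as pulled. One click is 0.2244 (27 mm at the handle): a tooth passes half way and the roller sits at its lowest at 0.2244, 0.4488 ... 1.122 = fifth click. Springs pull it back to 0. Resistance at the handle jumps by about 4 N, to 6 to 10 N, as a tooth begins to pass, then fades again as the roller drops behind it (the click felt); about 7 N holds the fifth. Range 0 to 1.795.
- tail_stop: Grey sliding stop on the bar. Origin on the bar's top (22 mm above the bench); axes as the cramp's. Slides only along cramp y, +y to the frame, friction about 2 N. Front face 30 mm ahead of the origin. At its rear a push lug, 48 mm wide, 10 mm thick, top 59 mm above the bench; its back face is 90 mm behind the origin. Snug, the origin is near cramp y = -73 mm; it starts 30 to 75 mm short of that.
- cam (a joint): Angle of the tail stop's cam lever, rad: at 0 free, leaning back (away from the frame) 0.25 from upright; locked from 1.35 up to its end stop at 1.6, lying forward over the frame, 0.22 above level. Starts at 0 to 0.35, stays where it is left, takes 5 to 10 N at the lever's end. It presses a brake pad on the bar.
- cam_tip (a point): Point near the free end of the cam lever, 100 mm from its axis. The last 50 mm of the lever is a round black grip 18 mm in diameter, its very end 102 mm from the axis. The axis lies along cramp x, 52 mm above the bench, 4 mm behind (-y) the tail stop's origin; the lever swings in the upright plane x = 0 of the cramp.
- shoe: Steel pressure shoe on the end of the rack, 70 mm wide, 20 mm high, its middle 32 mm above the bench, sprung (3 N/mm, 6 N preload). Its pressing face is 18 mm to -y of its origin, at cramp y = 128 mm when the lever is at rest; it moves to -y as the lever is pulled.
- frame: Three-sided part of the stretcher frame, pale wood, loose, 0.2 kg: a cross bar 200 x 34 x 20 mm along x, the centre of its underside being the origin, and two arms 34 mm wide that reach 119 mm to +y of it. Lies flat on bar and runners; its outer face, 17 mm to -y of the origin, looks to the tail stop.
- rail: Closing rail of the frame, pale wood, loose, 200 x 34 x 20 mm along x, 0.1 kg; origin at the centre of its underside. It lies between the frame's arm ends and the shoe, with a gap of up to 6 mm on either side at the start. Closed up, rail and frame together are 170 mm long in y.
- glue_bottle: White glue bottle, 60 mm in diameter, 165 mm tall, standing behind the cramp (+x side); origin under its foot. Leave alone.
- bobbin: Empty wooden bobbin, 52 mm in diameter, 100 mm tall, standing behind the cramp; origin under its foot. Leave alone.
- tea_glass: Tea glass, 60 mm in diameter at the rim, 85 mm tall, beyond the cramp's -y end; origin under its foot. Leave alone.
- tape_measure: Grey tape measure, 62 x 32 x 58 mm, in front of the cramp (-x side); origin at the centre of its underside. Leave alone.
- shears: Rug shears lying flat, 210 mm long, black handles, beyond the cramp's +y end; origin at the pivot, underside. Leave alone.
- rug_comb: Rug comb with steel tines and wooden handle, 185 mm long, lying flat in front of the cramp, towards its -y end; origin near its middle, underside. Leave alone.
- glue_brush: Flat glue brush, 190 mm long, lying along the front of the cramp; origin at its middle, underside. Leave alone.
Things that resemble listed ones, but are neither listed nor needed, are in the scene too. Of the things shaped like the frame, the wood one is meant.

How it is judged:
By the outcome, as a careful person would: the job done as asked, in the order asked, and still so for the second after the job is handed in, while the arm keeps its last pose, push and grip.
It also fails if it takes over 72 s, if anything falls off the work surface, if the arm or the gripper's body presses on something with over 40 N, if the wrist force passes 120 N, or if a joint passes its speed limit or range.

ROBOT

A 6-joint arm with a two-finger parallel gripper is mounted at the origin on the work surface. World frame = base frame: x ahead of the robot, y to its left, z up, the work surface at z = 0. Lengths are in mm, angles in rad, forces in N, time in s.
With the tool pointing down it reaches from about 325 to 850 mm from the base axis. Payload 4.4 kg.
Tool frame: the origin (TCP) lies on the centre line of the jaws, within the pads' length; the fingertips stand 19 mm ahead of it and the grasp point (between the pads) is the TCP; z points along the fingers, x is the direction in which the jaws open and shut, and the axes are right-handed (so a half turn about z gives the same grasp; the last joint's range is limited). The gripper opens to 94 mm and grips with 3 to 60 N. Pads are 16 mm wide; open, the fingers measure 119 mm over their backs; the gripper's body (75 mm by 177 mm) begins 78 mm behind the grasp point.
Start: joints at [-1.345, 0.207, 1.542, -0, 1.393, -0.15], TCP at [211.023, -534.88, 224.447] pointing down, gripper open.
Joint ranges: [-2.73, 2.73], [-0.86, 2.22], [0.23, 2.46], [-1.11, 4.25], [0.08, 2.63], [-2.82, 2.82]. Speed limits (rad/s): [2.79, 2.79, 3.14, 3.14, 3.14, 3.14].

INTERFACE

Orientations are given as a rotation vector (axis times angle).
In Python, from plant import readout, cams, job_done, nets gives the robot as it stands.
- The arm moves only by the tool carry_out, never from a script. Its argument "moves" is a list of rows, each a list of 5 numbers: the opening in per cent of the stroke, from 0 (shut) to 100 (fully open), then the shift along the tool's x, y, z in mm, then the turn about the tool's z in degrees. A call has 1 to 20 rows; each row is the pose to reach, as a shift and turn from the pose commanded when the call began, along the tool's axes at that moment; what a row does not reach only later rows make up. A row lasts 1/12 s, in which the tool goes at most 41.7 mm and 7.16 degrees, less where a joint would pass 70% of its speed; a pose out of reach is approached as far as the arm can. A call with a gripper value outside its range is refused whole. The fingers move at their own pace and stop on an object; "newtons" is the grip in N (left out, the last holds). Time passes only in rows, so rows that repeat a pose let the fingers close. It gives the time, the measured TCP pose, the force and the opening at its end, in the units of the state.
- readout.get_state(): the state, without advancing time (a new reading comes with each control period).
- cams.read_camera(name): name is "scene" or "top" or "wrist"; returns the picture (384x512x3 uint8, red, green, blue); there is no depth.
- cams.calibration(name): a dict with "camera_matrix" (3x3 intrinsics, pixels), "R" (3x3) and "t" (3): a world point X has camera coordinates R X + t. Camera axes: x right, y down, z forward; pixel columns grow to the right and rows downward; lengths in mm; the calibration is good to about 2 mm. A picture is of the moment at which its call begins: read the wrist's pose just before it. calibration takes no time and is no camera call; for the wrist camera it gives the pose at the moment of the call.
- job_done(): hands the job in, once; it reports no verdict.
Trained networks look in the newest picture that a camera, given by its name, has taken for a name from the list of things; names that differ only in an ending like _2 or _b are one class to them, and where a whole thing is asked for, a point or a joint stands for the part that bears it (a point fixed in the world has none). Each returns a list of dicts, best first, with "score" (0 to 1); they miss things now and then, are a little off and sometimes report something else, mostly with a low value. They report only what shows in the picture. A call takes as long as a camera call. They do not tell look-alikes from the thing itself.
- nets.trace(label, camera): "region" (384x512 bool, what is visible of it) and "position" ([column, row] in pixels, amid what is visible of it).
- nets.pinpoint(label, camera): "position" ([column, row] in pixels: a listed point, or the origin of a listed thing).
The state is a dict: "t": time; "joints": joint angles; "qvel": joint speeds; "joint_efforts": joint torques, N m; "position": TCP position; "eef_rot": TCP orientation; "force": force on the tool from outside, world axes, zero at the start; "wrist_torque": the same for the moment, N m; "opening": finger opening in mm.
Only numpy, scipy, OpenCV 4.12 (cv2) and the standard library are available. Lean on these libraries where they do the work, as an engineer would, in place of code of your own. Each camera call takes 0.05 s, during which the arm holds its last target. There are 200 camera calls.

## Working session

There is one attempt and no reset: what is moved stays moved. The work goes in short steps, Python scripts to look and compute and a tool call to move; the robot and the scene stay as the last step left them, time stands still between calls to the robot, and variables do not carry over. Pictures are saved under pics/ and viewed, about 8 in all and at most 12, crops included, and the job is handed in when it is done.

Besides the shell and the picture viewer there is one more tool, called after "Request:" as name(argument=value, ...), one argument or row to a line, values as JSON. carry_out: Moves the arm, as the interface text tells. Its arguments: {"type":"object","properties":{"moves":{"type":"array"},"newtons":{"type":"number"}},"required":["moves"]}

```bash
mkdir -p pics; ls; cat > h.py <<'E'
import numpy as np, cv2
from scipy.spatial.transform import Rotation as Ro
from plant import readout, cams, job_done, nets
def save(cam,name):
    im=cams.read_camera(cam); cv2.imwrite('pics/'+name,im[:,:,::-1]); return im
def ray(cal,p,z):
    K,R,t=[np.array(cal[k]) for k in("camera_matrix","R","t")]
    d=R.T@np.linalg.inv(K)@np.array([p[0],p[1],1.]); c=-R.T@t
    return c+d*(z-c[2])/d[2]
def proj(cal,X):
    K,R,t=[np.array(cal[k]) for k in("camera_matrix","R","t")]
    q=K@(R@np.array(X,float)+t); return q[:2]/q[2]
E
python3 - <<'E'
from h import *
a=save('top','top1.png'); 
for n,z in [('cramp',0),('lever',69.5),('lever_grip',109.5),('tail_stop',22),('cam_tip',145),('shoe',32),('frame',22),('rail',22)]:
    for r in nets.pinpoint(n,'top')[:3]: print(n,round(r['score'],2),np.round(r['position']),np.round(ray(cams.calibration('top'),r['position'],z)))
b=save('scene','scene1.png')
for n in ['cam_tip','lever_grip','tail_stop','frame']:
    for r in nets.pinpoint(n,'scene')[:3]: print(n,round(r['score'],2),np.round(r['position']))
cv2.imwrite('pics/both.png',cv2.resize(np.vstack([a,b])[:,:,::-1],None,fx=.78,fy=.78))
print(readout.get_state())
for c in('top','scene'):
  k=cams.calibration(c);print(c,-np.array(k['R']).T@k['t'])
E
```

```text
pics
cramp 0.57 [282. 167.] [573. -38.   0.]
cramp 0.46 [261. 214.] [428.  24.   0.]
lever 0.77 [209. 157.] [592. 177.  70.]
lever_grip 0.71 [171. 187.] [499. 276. 110.]
tail_stop 0.63 [404. 143.] [ 643. -404.   22.]
tail_stop 0.57 [326. 166.] [ 573. -168.   22.]
cam_tip 0.52 [340. 156.] [ 582. -190.  145.]
shoe 0.58 [233. 163.] [580. 110.  32.]
frame 0.87 [162. 274.] [247. 317.  22.]
frame 0.84 [290. 164.] [579. -64.  22.]
frame 0.62 [382. 292.] [ 202. -331.   22.]
rail 0.7 [281. 167.] [570. -35.  22.]
cam_tip 0.63 [205. 232.]
lever_grip 0.73 [319. 169.]
tail_stop 0.79 [220. 241.]
frame 0.82 [297. 127.]
frame 0.76 [244. 234.]
frame 0.63 [141. 183.]
{'t': 0.7, 'joints': array([-1.34551011e+00,  2.06556570e-01,  1.54145431e+00,  4.09683902e-06,
        1.39349242e+00, -1.50514629e-01]), 'qvel': array([-4.18475991e-04,  1.06953070e-04,  4.80041959e-05,  1.18776230e-03,
        1.56779879e-03, -9.52689786e-04]), 'joint_efforts': array([-1.55486137e-03, -3.70764720e+01, -2.81690204e+01,  6.96897204e-02,
        2.75945454e-02, -3.34976164e-05]), 'position': array([ 211.02473342, -534.90920623,  224.49307255]), 'eef_rot': array([ 2.59725044e+00, -1.76735149e+00,  1.07186469e-04]), 'force': array([-1.09686299, -1.14940214,  0.2454925 ]), 'wrist_torque': array([-0.05564539,  0.03353756,  0.01001696]), 'opening': 93.8611875718296}
top [ 394.06832112   16.2170332  1227.81672976]
scene [1142.68713769 -262.17903874 1232.22336118]
```

View pics/top1.png

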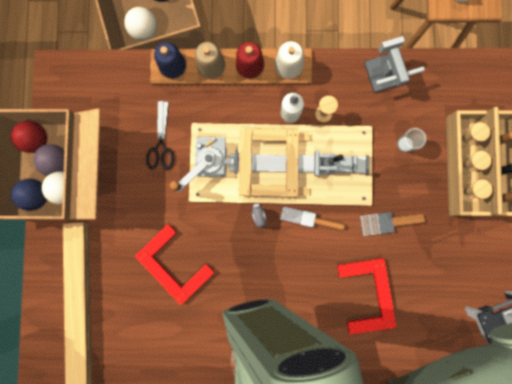

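View pics/scene1.png

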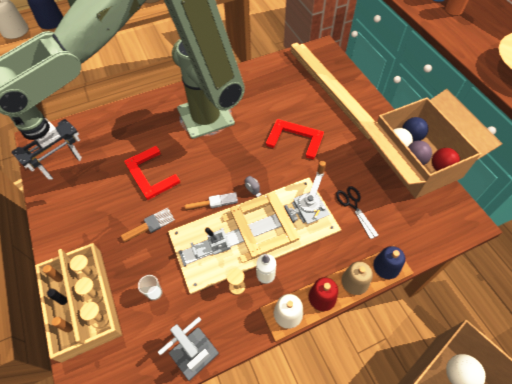

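```bash
python3 - <<'E'
from h import *
a=save('top','top2.png'); c=cams.calibration('top')
hsv=cv2.cvtColor(a,cv2.COLOR_RGB2HSV)
for r in nets.trace('cramp','top')[:2]:
    m=r['region'].astype(np.uint8); print(r['score'],m.sum(),cv2.minAreaRect(cv2.findNonZero(m)))
# light-wood mask near the cramp
m=((a[:,:,0]>150)&(a[:,:,1]>120)).astype(np.uint8); m[:115]=0;m[212:]=0;m[:,:182]=0;m[:,382:]=0
m=cv2.morphologyEx(m,cv2.MORPH_OPEN,np.ones((5,5)))
n,l,s,_=cv2.connectedComponentsWithStats(m); k=1+np.argmax(s[1:,4])
h=cv2.convexHull(cv2.findNonZero((l==k).astype(np.uint8)))[:,0]
W=np.array([ray(c,p,12)[:2] for p in h]).astype(np.float32)
rc=cv2.minAreaRect(W); print('board',rc)
print(np.round(cv2.boxPoints(rc)))
for n in ('tail_stop','cam','lever','lever_grip','shoe'):
    for r in nets.trace(n,'top')[:2]: print(n,round(r['score'],2),r['position'],r['region'].sum())
cv2.imwrite('pics/crop.png',cv2.resize(a[115:212,160:385,::-1],None,fx=3.5,fy=3.5,interpolation=cv2.INTER_CUBIC))
E
```

```text
0.74 11649 ((271.4316101074219, 163.32913208007812), (200.09307861328125, 78.73744201660156), 1.023030161857605)
board ((578.9418334960938, -22.33697509765625), (574.292724609375, 255.0753936767578), 89.26553344726562)
[[ 448. -308.]
 [ 703. -311.]
 [ 710.  263.]
 [ 455.  266.]]
tail_stop 0.56 [334.7, 160.9] 827
cam 0.48 [332.5, 160.3] 132
lever 0.82 [205.4, 163.8] 857
lever_grip 0.81 [199.9, 166.5] 782
lever_grip 0.46 [411.6, 141.3] 527
shoe 0.52 [235.6, 162.1] 125
```

View pics/crop.png

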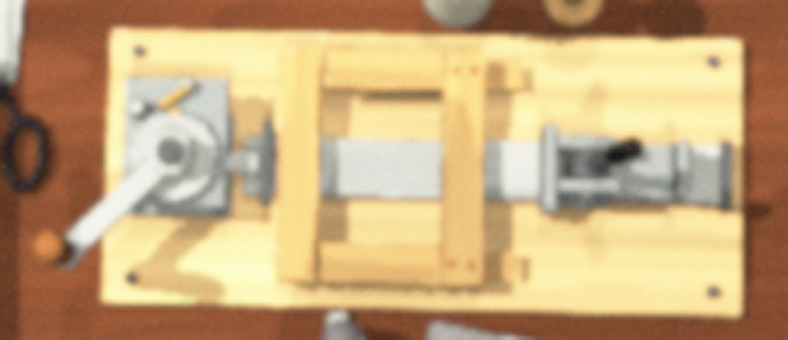

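```bash
cat >> h.py <<'E'
CAL=cams.calibration('top')
E
python3 - <<'E'
from h import *
P=lambda u,v,z: ray(CAL,(u/3.5+160-.36,v/3.5+115-.36),z)
C=[P(112,28,12),P(744,40,12),P(742,316,12),P(102,303,12)]
print(np.round(C))
print('bar-head bolt',P(173,152,90),'handle top',P(47,245,137.5),'camtip',P(625,152,140))
print('stop front top edge',P(549,168,59),'lug back',P(726,175,59),'frame outer',P(484,165,42),'rail/shoe',P(277,165,42))
cs=[P(139,50,12),P(713,62,12),P(713,292,12),P(132,278,12)];print('screws',np.round(cs),np.mean(cs,0))
E
```

```text
[[ 707.  239.   12.]
 [ 698. -312.   12.]
 [ 458. -307.   12.]
 [ 465.  243.   12.]]
bar-head bolt [584.55530131 172.87078361  90.        ] handle top [502.87783233 263.66713917 137.5       ] camtip [ 577.85882053 -184.72632358  140.        ]
stop front top edge [ 577.81018517 -136.76468702   59.        ] lug back [ 572.70436005 -282.74568627   59.        ] frame outer [582.76102135 -84.31269556  42.        ] rail/shoe [581.87963313  90.77352522  42.        ]
screws [[ 688.  215.   12.]
 [ 679. -285.   12.]
 [ 479. -283.   12.]
 [ 487.  217.   12.]] [583.10443551 -33.70149484  12.        ]
```

```bash
cat >> h.py <<'E'
C0=np.array([582.5,-34.]); YAW=-.0165
def cr(x,y,z): return np.array([*(C0+[x*np.cos(YAW)-y*np.sin(YAW), x*np.sin(YAW)+y*np.cos(YAW)]),z])
def un(p): 
    d=np.array(p[:2])-C0; return np.array([d[0]*np.cos(YAW)+d[1]*np.sin(YAW),-d[0]*np.sin(YAW)+d[1]*np.cos(YAW),p[2]])
def go(*targets, yaw=None):
    s=readout.get_state(); R=Ro.from_rotvec(s['eef_rot']).as_matrix(); y0=np.degrees(np.arctan2(R[1,0],R[0,0]))
    print('t',s['t'],'pos',np.round(s['position'],1),'cramp',np.round(un(s['position']),1),'yaw',round(y0,1),'F',np.round(s['force'],1),'open',round(s['opening'],1))
    for T in targets: print('  shift',np.round(R.T@(np.array(T)-s['position']),1))
    if yaw is not None: print('  turn',round(y0-yaw,2))
E
python3 -c "
from h import *
go(cr(0,-240,200),yaw=-.95)"
```

```text
t 1.05 pos [ 211.  -534.9  224.4] cramp [-363.2 -506.9  224.4] yaw -68.5 F [0.1 0.5 0.1] open 94.2
  shift [-107.8 -437.6   24.4]
  turn -67.52
```

Request:
carry_out(
  moves=[
    [0, -108, -438, 24, -67.5],
    [0, -108, -438, 24, -67.5],
    [0, -108, -438, 24, -67.5],
    [0, -108, -438, 24, -67.5],
    [0, -108, -438, 24, -67.5],
    [0, -108, -438, 24, -67.5],
    [0, -108, -438, 24, -67.5],
    [0, -108, -438, 24, -67.5],
    [0, -108, -438, 24, -67.5],
    [0, -108, -438, 24, -67.5],
    [0, -108, -438, 24, -67.5],
    [0, -108, -438, 24, -67.5],
    [0, -108, -438, 24, -67.5],
    [0, -108, -438, 24, -67.5],
    [0, -108, -438, 24, -67.5],
    [0, -108, -438, 24, -67.5],
  ],
  newtons=40,
)

```text
t: 2.38
position: [577.8, -274.9, 200.7]
eef_rot: [3.141, -0.03, -0.0]
force: [0.2, -0.5, -0.7]
opening: 0.7
```

```bash
python3 - <<'E'
from h import *
go(cr(0,-229,61))
k=cams.calibration('wrist'); a=save('wrist','w1.png')
print('cam at',un(-np.array(k['R']).T@k['t']))
for n in ['tail_stop','cam_tip']:
    for r in nets.pinpoint(n,'wrist')[:2]: print(n,round(r['score'],2),np.round(r['position']),un(ray(k,r['position'],22 if n=='tail_stop' else 148)))
for y in(-250,-217,-207,-127,-97): print(y,np.round(proj(k,cr(0,y,59))))
import pickle; pickle.dump(k,open('k1.pkl','wb'))
E
```

```text
t 2.3833 pos [ 577.8 -274.9  200.7] cramp [  -0.8 -241.   200.7] yaw -1.1 F [ 0.2 -0.5 -0.7] open 0.7
  shift [  0.8 -12.  139.7]
cam at [ 1.51037951e-01 -1.60435317e+02  3.61166670e+02]
tail_stop 0.94 [258.  91.] [   4.02959767 -135.31938348   22.        ]
cam_tip 0.57 [255. 115.] [ 1.20439172e-01 -1.60736014e+02  1.48000000e+02]
-250 [255. 198.]
-217 [255. 168.]
-207 [255. 159.]
-127 [254.  80.]
-97 [254.  46.]
```

View pics/w1.png

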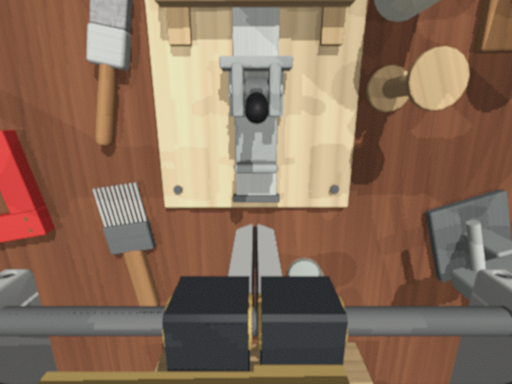

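Request:
carry_out(
  moves=[
    [0, 1, -5, 40, 0],
    [0, 1, -5, 80, 0],
    [0, 1, -5, 115, 0],
    [0, 1, -5, 135, 0],
    [0, 1, -5, 145, 0],
    [0, 1, -5, 145, 0],
  ],
)

```text
t: 3.03
position: [577.6, -267.9, 52.4]
eef_rot: [-3.138, 0.028, 0.008]
force: [0.2, 0.2, -0.5]
opening: 0.5
```

Request:
carry_out(
  moves=[
    [0, 0, -3, 0, 0],
    [0, 0, -6, 0, 0],
    [0, 0, -9, 0, 0],
    [0, 0, -12, 0, 0],
    [0, 0, -16, 0, 0],
    [0, 0, -20, 0, 0],
    [0, 0, -24, 0, 0],
    [0, 0, -28, 0, 0],
    [0, 0, -32, 0, 0],
    [0, 0, -36, 0, 0],
    [0, 0, -40, 0, 0],
    [0, 0, -44, 0, 0],
    [0, 0, -44, 0, 0],
    [0, 0, -44, 0, 0],
  ],
)

```text
t: 4.2
position: [580.0, -223.6, 54.8]
eef_rot: [-3.14, 0.026, 0.003]
force: [0.4, 0.0, 0.2]
opening: 0.4
```

```bash
python3 - <<'E'
from h import *
go(cr(0,-171,56))
save('top','top3.png')
for n in('tail_stop','frame'):
    for r in nets.pinpoint(n,'top')[:2]: print(n,round(r['score'],2),np.round(r['position']),un(ray(CAL,r['position'],22)))
E
```

```text
t 4.2 pos [ 580.  -223.6   54.8] cramp [   0.6 -189.6   54.8] yaw -0.9 F [0.4 0.  0.2] open 0.4
  shift [ -0.6 -18.6  -1.2]
tail_stop 0.83 [309. 161.] [  7.71776782 -86.26866623  22.        ]
frame 0.93 [161. 273.] [-336.76398329  346.86187854   22.        ]
frame 0.88 [384. 292.] [-375.07426815 -308.40056027   22.        ]
```

Request:
carry_out(
  moves=[
    [0, 0, -3, 0, 0],
    [0, 0, -6, 0, 0],
    [0, 0, -9, 0, 0],
    [0, 0, -11, 0, 0],
  ],
)

```text
t: 4.68
position: [580.6, -213.6, 55.2]
eef_rot: [3.141, -0.026, -0.001]
force: [-0.4, -1.8, -2.8]
opening: 0.5
```

Request:
carry_out(
  moves=[
    [0, 0, -1, 0, 0],
    [0, 0, -2, 0, 0],
    [0, 0, -3, 0, 0],
  ],
)

```text
t: 4.93
position: [580.7, -210.8, 55.4]
eef_rot: [3.141, -0.027, -0.001]
force: [-1.4, -2.8, -2.1]
opening: 0.6
```

Request:
carry_out(
  moves=[
    [0, 0, -1, 0, 0],
    [0, 0, -2, 0, 0],
  ],
)

```text
t: 5.1
position: [580.7, -208.8, 55.3]
eef_rot: [3.141, -0.027, -0.001]
force: [-1.5, -3.4, -2.6]
opening: 0.7
```

Request:
carry_out(
  moves=[
    [0, 0, -1, 0, 0],
    [0, 0, -2, 0, 0],
  ],
)

```text
t: 5.27
position: [580.8, -206.7, 55.4]
eef_rot: [3.141, -0.027, -0.001]
force: [-1.2, -2.4, -1.7]
opening: 0.6
```

Request:
carry_out(
  moves=[
    [0, 0, -1, 0, 0],
    [0, 0, -2, 0, 0],
  ],
)

```text
t: 5.43
position: [580.9, -206.1, 55.5]
eef_rot: [3.138, -0.026, -0.0]
force: [-1.2, -8.4, -3.2]
opening: 0.6
```

```bash
python3 - <<'E'
from h import *
go(cr(0,-171,56))
a=save('top','top4.png')
cv2.imwrite('pics/crop4.png',cv2.resize(a[115:212,185:385,::-1],None,fx=4,fy=4,interpolation=cv2.INTER_CUBIC))
E
```

```text
t 5.4333 pos [ 580.9 -206.1   55.5] cramp [   1.2 -172.1   55.5] yaw -0.9 F [-1.2 -8.4 -3.2] open 0.6
  shift [-1.2 -1.1 -0.5]
```

View pics/crop4.png

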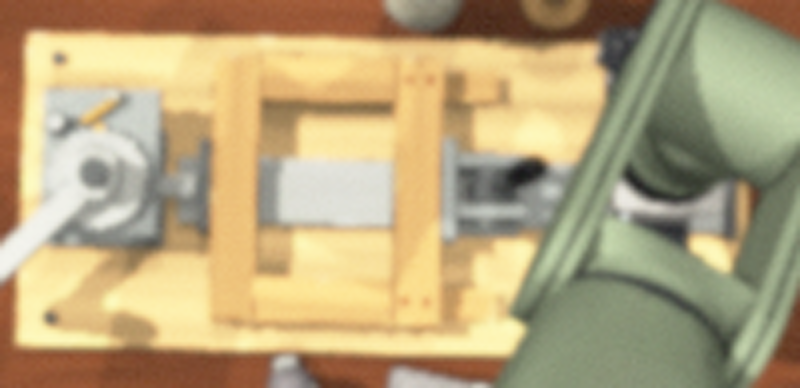

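Request:
carry_out(
  moves=[
    [0, 0, 6, 0, 0],
    [0, 0, 12, 0, 0],
    [0, -1, 12, -30, 0],
    [0, -1, 12, -60, 0],
    [0, -1, 0, -88, 0],
    [0, -1, -20, -88, 0],
    [0, -1, -40, -88, 0],
    [0, -1, -44, -88, 0],
    [0, -1, -44, -88, 0],
    [0, -1, -44, -88, 0],
  ],
)

```text
t: 6.32
position: [580.7, -160.8, 143.2]
eef_rot: [-3.141, 0.026, 0.0]
force: [0.1, -0.3, -0.4]
opening: 0.5
```

```bash
python3 - <<'E'
from h import *
T=[]
for f in (-.25,-.1,0,.15,.3,.45,.6,.75,.9,1.0,1.1,1.2,1.3,1.37): T.append(cr(0,-78+80*np.sin(f)-9*np.cos(f)-8,52+80*np.cos(f)+9*np.sin(f)+19))
go(*T,yaw=-.95)
k=cams.calibration('wrist'); save('wrist','w2.png')
for n,z in (('cam_tip',149),('tail_stop',22)):
    for r in nets.pinpoint(n,'wrist')[:2]: print(n,round(r['score'],2),np.round(r['position']),un(ray(k,r['position'],z)))
E
```

```text
t 6.3167 pos [ 580.7 -160.8  143.2] cramp [   0.3 -126.8  143.2] yaw -0.9 F [ 0.1 -0.3 -0.4] open 0.5
  shift [ -0.3 -12.3  -3.1]
  shift [ -0.3 -23.9  -6.5]
  shift [ -0.3 -31.8  -7.8]
  shift [ -0.3 -43.9  -8.2]
  shift [ -0.3 -55.8  -6.9]
  shift [ -0.3 -67.5  -3.7]
  shift [ -0.3 -78.5   1.1]
  shift [ -0.3 -88.7   7.5]
  shift [ -0.3 -97.9  15.4]
  shift [  -0.3 -103.3   21.4]
  shift [  -0.3 -108.    27.9]
  shift [  -0.2 -112.1   34.8]
  shift [  -0.2 -115.5   42.1]
  shift [  -0.2 -117.4   47.4]
  turn 0.01
cam_tip 0.88 [254. 213.] [   0.7160471 -101.5123549  149.       ]
tail_stop 0.98 [254. 145.] [ -0.18231752 -75.21071605  22.        ]
```

View pics/w2.png

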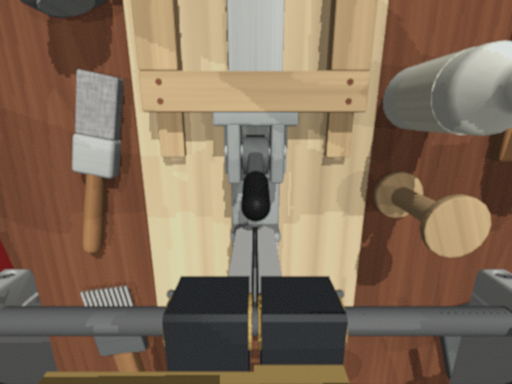

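Request:
carry_out(
  moves=[
    [0, 0, -6, -2, 0],
    [0, 0, -12, -3, 0],
    [0, 0, -18, -5, 0],
    [0, 0, -24, -6.5, 0],
    [0, 0, -32, -8, 0],
    [0, 0, -38, -8, 0],
    [0, 0, -44, -8, 0],
    [0, 0, -50, -8, 0],
    [0, 0, -56, -7, 0],
    [0, 0, -62, -5, 0],
    [0, 0, -68, -3, 0],
  ],
)

```text
t: 7.38
position: [582.1, -94.2, 147.7]
eef_rot: [3.137, -0.026, 0.001]
force: [-2.2, -6.4, 2.4]
opening: 0.3
```

Request:
carry_out(
  moves=[
    [0, 0, -5, 2, 0],
    [0, 0, -10, 5, 0],
    [0, 0, -15, 8, 0],
    [0, 0, -20, 11, 0],
    [0, 0, -25, 15, 0],
    [0, 0, -30, 19, 0],
    [0, 0, -35, 25, 0],
    [0, 0, -40, 31, 0],
  ],
)

```text
t: 8.05
position: [583.3, -53.5, 117.6]
eef_rot: [3.139, -0.026, 0.003]
force: [-2.8, -4.4, 5.9]
opening: 0.6
```

```bash
python3 - <<'E'
from h import *
T=[]
for f in (1.1,1.2,1.3,1.37): T.append(cr(0,-78+80*np.sin(f)-9*np.cos(f)-8,52+80*np.cos(f)+9*np.sin(f)+19))
go(*T,yaw=-.95)
E
```

```text
t 8.05 pos [583.3 -53.5 117.6] cramp [  1.1 -19.5 117.6] yaw -0.9 F [-2.8 -4.4  5.9] open 0.6
  shift [-1.1 -0.7  2.3]
  shift [-1.1 -4.8  9.2]
  shift [-1.1 -8.2 16.5]
  shift [ -1.1 -10.1  21.8]
  turn 0.01
```

Request:
carry_out(
  moves=[
    [0, -1, -1, 3, 0],
    [0, -1, -3, 6, 0],
    [0, -1, -5, 9, 0],
    [0, -1, -6, 12, 0],
    [0, -1, -7.5, 15, 0],
    [0, -1, -8.5, 18, 0],
    [0, -1, -9, 20, 0],
  ],
)

```text
t: 8.63
position: [583.2, -43.4, 98.0]
eef_rot: [3.141, -0.026, 0.006]
force: [-1.6, -1.7, 8.5]
opening: 0.5
```

Request:
carry_out(
  moves=[
    [0, 0, -0.5, 1.5, 0],
    [0, 0, -1, 3, 0],
    [0, 0, -1, 3, 0],
  ],
)

```text
t: 8.88
position: [583.4, -42.9, 96.4]
eef_rot: [3.14, -0.025, 0.005]
force: [-3.6, -1.7, 14.4]
opening: 0.6
```

Request:
carry_out(
  moves=[
    [0, 0, 0, -30, 0],
    [0, 0, 0, -60, 0],
    [0, 0, 0, -90, 0],
    [0, 0, 0, -104, 0],
    [0, 0, 0, -104, 0],
  ],
)

```text
t: 9.3
position: [584.7, -42.2, 201.8]
eef_rot: [3.141, -0.025, 0.015]
force: [0.7, 0.0, 0.0]
opening: 0.3
```

```bash
python3 - <<'E'
from h import *
go([502.6,262.3,200],yaw=75)
k=cams.calibration('wrist'); a=save('wrist','w3.png')
for n,z in (('cam_tip',74),('tail_stop',22)):
    for r in nets.pinpoint(n,'wrist')[:2]: print(n,round(r['score'],2),np.round(r['position']),un(ray(k,r['position'],z)))
E
```

```text
t 9.3 pos [584.7 -42.2 201.8] cramp [  2.4  -8.1 201.8] yaw -0.9 F [0.7 0.  0. ] open 0.3
  shift [ -87.1 -303.1    0.8]
  turn -75.93
cam_tip 0.91 [252. 167.] [ 1.13349608 20.19059996 74.        ]
cam_tip 0.5 [121. 128.] [-128.82822361   59.41005707   74.        ]
tail_stop 0.79 [252. 232.] [  1.20469885 -76.47262453  22.        ]
```

View pics/w3.png

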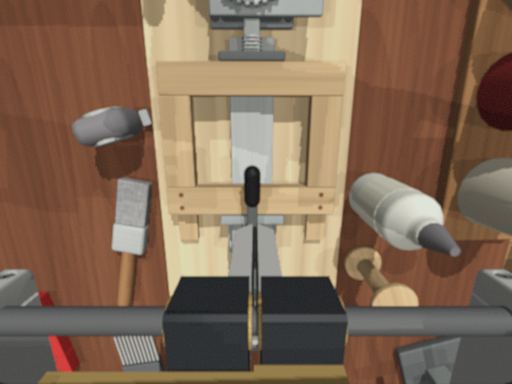

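Request:
carry_out(
  moves=[
    [80, -87, -303, 0, -76],
    [80, -87, -303, 0, -76],
    [80, -87, -303, 0, -76],
    [80, -87, -303, 0, -76],
    [80, -87, -303, 0, -76],
    [80, -87, -303, 0, -76],
    [80, -87, -303, 0, -76],
    [80, -87, -303, 0, -76],
    [80, -87, -303, 0, -76],
    [80, -87, -303, 0, -76],
    [80, -87, -303, 0, -76],
    [80, -87, -303, 0, -76],
    [80, -87, -303, 0, -76],
    [80, -87, -303, 0, -76],
  ],
)

```text
t: 10.62
position: [499.0, 261.5, 195.0]
eef_rot: [-2.493, -1.91, 0.004]
force: [0.3, 0.6, 0.2]
opening: 75.0
```

```bash
python3 - <<'E'
from h import *
go([502.6,262.3,109.5],yaw=75)
k=cams.calibration('wrist'); a=save('wrist','w4.png')
for n,z in (('lever_grip',109.5),('lever',69.5)):
    for r in nets.pinpoint(n,'wrist')[:2]: print(n,round(r['score'],2),np.round(r['position']),ray(k,r['position'],z))
print(proj(k,[502.6,262.3,137.5]))
E
```

```text
t 10.6167 pos [499.  261.5 195. ] cramp [-88.3 294.  195. ] yaw 74.9 F [0.3 0.6 0.2] open 75.0
  shift [ 1.9  3.4 85.5]
  turn -0.08
lever_grip 0.97 [256. 209.] [502.30327398 260.71030346 109.5       ]
lever_grip 0.71 [162. 278.] [547.15873598 151.63153752 109.5       ]
lever 0.76 [204. 284.] [587.53735898 174.93931505  69.5       ]
[257.80230044 220.10427045]
```

View pics/w4.png

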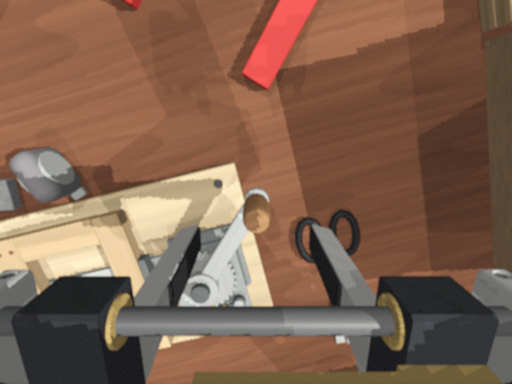

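Request:
carry_out(
  moves=[
    [80, 0.5, 3.4, 30, 0],
    [80, 0.5, 3.4, 60, 0],
    [80, 0.5, 3.4, 83, 0],
    [80, 0.5, 3.4, 83, 0],
    [80, 0.5, 3.4, 83, 0],
    [0, 0.5, 3.4, 83, 0],
    [0, 0.5, 3.4, 83, 0],
    [0, 0.5, 3.4, 83, 0],
    [0, 0.5, 3.4, 83, 0],
    [0, 0.5, 3.4, 83, 0],
    [0, 0.5, 3.4, 83, 0],
    [0, 0.5, 3.4, 83, 0],
  ],
  newtons=40,
)

```text
t: 11.77
position: [503.4, 261.4, 113.7]
eef_rot: [2.492, 1.913, 0.001]
force: [-0.0, -0.6, -0.2]
opening: 32.1
```

```bash
cat >> h.py <<'E'
def arc(c, a0, angs, z=112, r=120):
    return [np.array([c[0]+r*np.cos(a0+q), c[1]+r*np.sin(a0+q), z]) for q in angs]
E
python3 - <<'E'
from h import *
s=readout.get_state(); p=s['position']
for c in ([586.8,175.5],[586,176],[587.5,175]):
    d=p[:2]-c; print(c,np.hypot(*d),np.degrees(np.arctan2(d[1],d[0])))
c=np.array([586.5,175.7]); a0=np.radians(134.2)
go(*arc(c,a0,np.arange(1,21)*.0561,z=p[2]),yaw=75)
E
```

```text
[586.8, 175.5] 119.74570024538554 134.16508281093377
[586, 176] 118.82986408658147 134.0563521578797
[587.5, 175] 120.5921756063138 134.23814239842656
t 11.7667 pos [503.4 261.4 113.7] cramp [-84.  294.1 113.7] yaw 75.0 F [-0.  -0.6 -0.2] open 32.1
  shift [-5.7 -3.9 -0. ]
  shift [-11.7  -6.8  -0. ]
  shift [-17.9  -9.4  -0. ]
  shift [-24.3 -11.7  -0. ]
  shift [-30.7 -13.6  -0. ]
  shift [-37.3 -15.1  -0. ]
  shift [-43.9 -16.3  -0. ]
  shift [-50.6 -17.1  -0. ]
  shift [-57.3 -17.5  -0. ]
  shift [-64.1 -17.5  -0. ]
  shift [-70.8 -17.2  -0. ]
  shift [-77.5 -16.5  -0. ]
  shift [-84.1 -15.4  -0. ]
  shift [-90.7 -13.9  -0. ]
  shift [-97.2 -12.1  -0. ]
  shift [-103.5   -9.9   -0. ]
  shift [-109.8   -7.3   -0. ]
  shift [-115.8   -4.5   -0. ]
  shift [-121.8   -1.2   -0. ]
  shift [-127.5    2.3   -0. ]
  turn 0.03
```

Request:
carry_out(
  moves=[
    [0, 0, 0, 0, 0],
    [0, 0, 0, 0, 0],
    [0, 0, 0, 0, 0],
    [0, 0, 0, 0, 0],
  ],
)

```text
t: 12.1
position: [503.3, 261.5, 113.5]
eef_rot: [-2.492, -1.913, -0.0]
force: [-0.5, 0.2, 1.3]
opening: 23.7
```

```bash
python3 - <<'E'
from h import *
go()
s=save('scene','s5.png'); a=save('top','top5.png')
for n,cam,z in (('lever_grip','top',109.5),('lever','top',69.5)):
    for r in nets.pinpoint(n,cam)[:2]: print(n,round(r['score'],2),np.round(r['position']),ray(CAL,r['position'],z))
E
```

```text
t 12.1 pos [503.3 261.5 113.5] cramp [-84.1 294.2 113.5] yaw 75.0 F [-0.5  0.2  1.3] open 23.7
lever_grip 0.34 [305. 165.] [563.92395478 -99.07983177 109.5       ]
lever 0.89 [212. 159.] [584.99655415 167.96524469  69.5       ]
```

Request:
carry_out(
  moves=[
    [0, -2.8, -2, 0, 0],
    [0, -5.7, -3.9, 0, 0],
    [0, -8.7, -5.4, 0, 0],
    [0, -11.7, -6.8, 0, 0],
    [0, -14.8, -8.2, 0, 0],
    [0, -17.9, -9.4, 0, 0],
    [0, -21, -10.6, 0, 0],
    [0, -24.3, -11.7, 0, 0],
    [0, -24.3, -11.7, 0, 0],
  ],
)

```text
t: 13.05
position: [486.0, 240.5, 113.6]
eef_rot: [2.492, 1.912, 0.002]
force: [3.9, 1.5, -2.9]
opening: 24.1
```

```bash
cat > lev.py <<'E'
from h import *
c=np.array([586.5,175.7]); a0=np.radians(134.2)
s=readout.get_state(); p=s['position'][:2]-c; f=s['force']
q=(np.arctan2(p[1],p[0])-a0)%(2*np.pi); u=p/np.hypot(*p)
print('angle',q,'clicks',q/.2244,'r',np.hypot(*p),'Frad',f[:2]@u,'Ftan',f[:2]@np.array([-u[1],u[0]]))
import sys
go(*arc(c,a0,[float(x) for x in sys.argv[1:]],z=s['position'][2]))
E
python3 lev.py .4488
```

```text
angle 0.2266122393542549 clicks 1.009858464145521 r 119.6391305888602 Frad -2.4282693287810773 Ftan -3.379203629857071
t 13.05 pos [486.  240.5 113.6] cramp [-101.1  272.9  113.6] yaw 75.0 F [ 3.9  1.5 -2.9] open 24.1
  shift [-26.   -5.6  -0. ]
```

Request:
carry_out(
  moves=[
    [0, -3.2, -1, 0, 0],
    [0, -6.4, -1.9, 0, 0],
    [0, -9.7, -2.7, 0, 0],
    [0, -13, -3.4, 0, 0],
    [0, -16.3, -4.1, 0, 0],
    [0, -19.6, -4.6, 0, 0],
    [0, -23, -5.1, 0, 0],
    [0, -26.3, -5.4, 0, 0],
    [0, -26.3, -5.4, 0, 0],
  ],
)

```text
t: 13.8
position: [474.0, 216.7, 113.6]
eef_rot: [2.492, 1.912, 0.002]
force: [5.0, 2.0, -3.8]
opening: 23.6
```

```bash
python3 lev.py .5049 .561 .6171 .6732 .7293 .7854 .8415 .8976
```

```text
angle 0.4495368434374738 clicks 2.0032836160315233 r 119.74483255300858 Frad -3.981068699830417 Ftan -3.569067776677323
t 13.8 pos [474.  216.7 113.6] cramp [-112.6  248.9  113.6] yaw 75.0 F [ 5.   2.  -3.8] open 23.6
  shift [-6.6 -0.7 -0. ]
  shift [-13.3  -0.7  -0. ]
  shift [-20.1  -0.3  -0. ]
  shift [-26.8   0.4  -0. ]
  shift [-33.4   1.5  -0. ]
  shift [-40.    2.9  -0. ]
  shift [-46.4   4.8  -0. ]
  shift [-52.8   7.   -0. ]
```

Request:
carry_out(
  moves=[
    [0, -3.3, -0.3, 0, 0],
    [0, -6.7, -0.4, 0, 0],
    [0, -10, -0.4, 0, 0],
    [0, -13.4, -0.4, 0, 0],
    [0, -16.8, -0.2, 0, 0],
    [0, -20.2, 0, 0, 0],
    [0, -23.5, 0.3, 0, 0],
    [0, -26.9, 0.7, 0, 0],
    [0, -26.9, 0.7, 0, 0],
  ],
)

```text
t: 14.55
position: [467.7, 190.9, 113.6]
eef_rot: [-2.492, -1.912, -0.003]
force: [3.7, 3.5, -3.7]
opening: 24.0
```

```bash
python3 lev.py .7293 .7854 .8415 .8976
```

```text
angle 0.6717640743655262 clicks 2.9936010444096537 r 119.82334854496659 Frad -3.2596228767916515 Ftan -3.9945996104598436
t 14.55 pos [467.7 190.9 113.6] cramp [-118.5  223.   113.6] yaw 75.0 F [ 3.7  3.5 -3.7] open 24.0
  shift [-6.8  0.9 -0. ]
  shift [-13.4   2.4  -0. ]
  shift [-19.9   4.2  -0. ]
  shift [-26.2   6.4  -0. ]
```

Request:
carry_out(
  moves=[
    [0, -3.4, 0.5, 0, 0],
    [0, -6.8, 1, 0, 0],
    [0, -10.1, 1.7, 0, 0],
    [0, -13.4, 2.4, 0, 0],
    [0, -16.7, 3.3, 0, 0],
    [0, -20, 4.2, 0, 0],
    [0, -23.1, 5.3, 0, 0],
    [0, -26.3, 6.4, 0, 0],
    [0, -26.3, 6.4, 0, 0],
  ],
)

```text
t: 15.3
position: [467.1, 164.4, 113.6]
eef_rot: [-2.492, -1.911, -0.004]
force: [4.0, 5.3, -3.8]
opening: 23.8
```

```bash
python3 lev.py .9537 1.0098 1.0659 1.122
```

```text
angle 0.8938386766276043 clicks 3.9832383093921764 r 119.955271784018 Frad -4.471602625620542 Ftan -4.8580972816198225
t 15.3 pos [467.1 164.4 113.6] cramp [-118.7  196.5  113.6] yaw 75.0 F [ 4.   5.3 -3.8] open 23.8
  shift [-6.7  2.7 -0. ]
  shift [-12.7   5.6  -0. ]
  shift [-18.7   8.8  -0. ]
  shift [-24.4  12.3  -0.1]
```

Request:
carry_out(
  moves=[
    [0, -3.2, 1.3, 0, 0],
    [0, -6.4, 2.6, 0, 0],
    [0, -9.5, 4, 0, 0],
    [0, -12.5, 5.5, 0, 0],
  ],
)

```text
t: 15.63
position: [468.7, 152.7, 113.6]
eef_rot: [-2.489, -1.91, -0.006]
force: [4.0, 9.7, -2.8]
opening: 23.9
```

Request:
carry_out(
  moves=[
    [0, -3, 1.6, 0, 0],
    [0, -6, 3.2, 0, 0],
  ],
)

```text
t: 15.8
position: [470.3, 145.7, 113.6]
eef_rot: [-2.489, -1.91, -0.005]
force: [3.4, 8.7, -2.3]
opening: 23.9
```

Request:
carry_out(
  moves=[
    [0, -3, 1.7, 0, 0],
    [0, -6, 3.5, 0, 0],
    [0, -6, 3.5, 0, 0],
  ],
)

```text
t: 16.05
position: [472.4, 138.4, 113.6]
eef_rot: [-2.491, -1.91, -0.005]
force: [3.9, 7.4, -1.8]
opening: 24.0
```

```bash
python3 lev.py 1.122; python3 - <<'E'
from h import *
a=save('top','top6.png'); s=save('scene','s6.png'); 
for n in ('cam_tip','tail_stop','lever'):
  for r in nets.pinpoint(n,'scene')[:1]: print(n,round(r['score'],2),np.round(r['position']))
k=cams.calibration('scene'); print('expect cam_tip',proj(k,cr(0,16,74)))
cv2.imwrite('pics/s6c.png',cv2.resize(s[100:320,110:400,::-1],None,fx=2.7,fy=2.7,interpolation=cv2.INTER_CUBIC))
E
```

```text
angle 1.1154811359845578 clicks 4.970949803852753 r 120.08568497494494 Frad -6.0553125129488645 Ftan -5.830091149305288
t 16.05 pos [472.4 138.4 113.6] cramp [-113.   170.5  113.6] yaw 75.0 F [ 3.9  7.4 -1.8] open 24.0
  shift [-0.6  0.5 -0. ]
cam_tip 0.74 [260. 222.]
tail_stop 0.65 [234. 238.]
lever 0.84 [308. 199.]
expect cam_tip [258.49661567 219.28559509]
```

View pics/s6c.png

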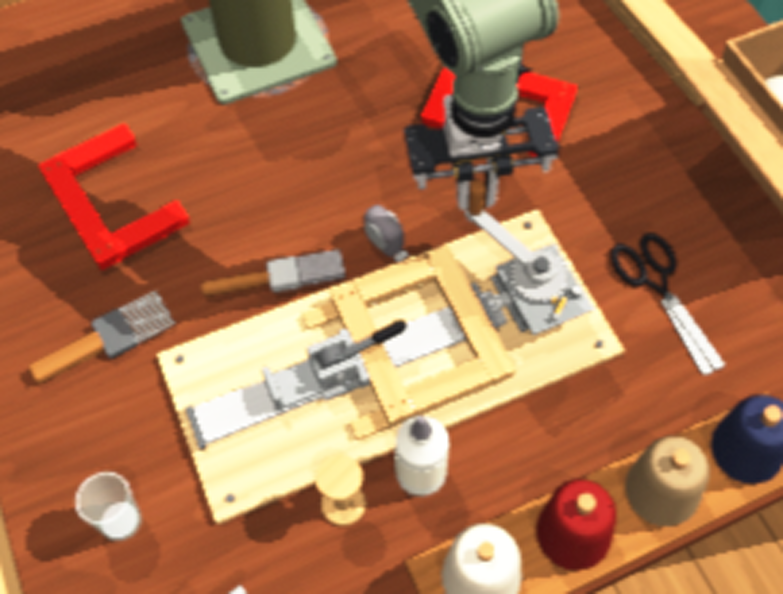

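Request:
carry_out(
  moves=[
    [0, -0.8, 0.5, 0, 0],
    [0, -0.8, 0.5, 0, 0],
    [0, -0.8, 0.5, 0, 0],
    [0, -0.8, 0.5, 0, 0],
  ],
)

```text
t: 16.63
position: [472.5, 138.0, 113.6]
eef_rot: [-2.49, -1.91, -0.005]
force: [2.8, 7.6, -4.1]
opening: 23.9
```

```bash
python3 lev.py 1.122; python3 -c "
from h import *
job_done()"
```

```text
angle 1.1190894133021239 clicks 4.987029471043333 r 120.08204753736524 Frad -5.068503453458916 Ftan -6.292314701571922
t 16.6333 pos [472.5 138.  113.6] cramp [-112.8  170.1  113.6] yaw 75.0 F [ 2.8  7.6 -4.1] open 23.9
  shift [-0.2  0.3 -0. ]
the job is handed in; nothing more can be done
```

I did the three steps in the order asked and handed the job in at about 17 s, with the gripper still holding the ratchet lever at the fifth click.

- **Tail stop:** I pushed it up until the force jumped from about 3 N to 8 N. It stood then at cramp y of about -74 mm, against the expected -73 mm, and the picture showed stop, frame, rail and shoe touching.
- **Cam lever:** I pushed it over until the force rose to 14 N at the height of its end stop. A picture afterwards showed it lying forward over the frame. The network put its tip about 5 mm further forward than the geometry gives, so the lock rests mainly on the force and the height.
- **Ratchet lever:** I pulled it one click at a time along the arc. On the last click the force rose to about 10 N and then faded. It ended at 1.119 rad against 1.122 for the fifth click, with about 6.3 N along the pull, a little under the 7 N expected. The angle zero comes from the cameras and is good to about 0.02 rad.

There was also a steady inward pull of about 5 N on the handle at the end. It probably comes from a small error in where I placed the shaft axis. In the last scene picture, the other things on the bench appear to be where they were.

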